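# Draw the top order plaque from its dispenser and lay it on the collection stand

### The arm

A 6-joint arm with a two-finger parallel gripper is mounted at the origin on the work surface; the furniture and walls round the work are solid. World frame = base frame: x ahead of the robot, y to its left, z up, the work surface at z = 0. Lengths are in m, angles in rad, forces in N, time in s.
With the tool pointing down it reaches from about 0.35 to 0.775 m from the base axis. Payload 5.5 kg.
Tool frame: the origin (TCP) lies midway between the tips of the shut fingers; the grasp point (between the pads) lies 19 mm behind it; z points along the fingers, y is the line along which they close (so a half turn about z gives the same grasp; the last joint's range is limited). The gripper opens to 85 mm and grips with 20 to 120 N. Pads are 22 mm wide; open, the fingers measure 114 mm over their backs; the gripper's body (76 mm by 85 mm) begins 54 mm behind the grasp point. The pads swing forward as they close: fully open they stand 13 mm farther back than shut.
Start: joints at [-0.14, 0.313, 0.046, 1.304, 0, 1.431], TCP at [0.575, -0, 0.198] pointing down, gripper open.
Joint ranges: [-2.76, 2.76], [-0.86, 1.69], [-1.03, 1.26], [-2.2, 2.34], [-1.47, 1.5], [-3.14, 3.14]. Speed limits (rad/s): [2.57, 2.57, 3.14, 3.14, 3.14, 3.14].

### API

Orientations are given as a rotation vector (axis times angle).
In Python, from cell import sense, grab_frame, get_calibration, sign_off gives the robot as it stands.
- The arm moves only by the tool apply_moves, never from a script. Its arguments are lists of equal length, an entry for each row: "turn": the turn, a rotation vector about the tool's x, y, z normalised to -1 to 1, where 1 is 6 degrees, a list of three; "slide": the shift along the tool's x, y, z normalised to -1 to 1, where 1 is 0.25 m, a list of three; "claw": the gripper's target within -1 to 1 (fully open at 1, half-way at 0, shut at -1). In form: {"turn": [[wx, wy, wz], ...], "slide": [[x, y, z], ...], "claw": [claw, ...]}. A call has 1 to 20 rows; each row shifts and turns the commanded pose from where the row before left it, along the tool's axes as they then stand; what a row does not reach is not made up. A row lasts 1/12 s, in which the tool goes at most 41.7 mm and 7.16 degrees, less where a joint would pass 70% of its speed; a pose out of reach is approached as far as the arm can. A call with a number of a shift or a turn outside -1 to 1 is refused whole. A call with a gripper value outside its range is refused whole. The fingers move at their own pace and stop on an object; "force" is the grip in N (left out, the last holds). Time passes only in rows, so rows that do not move let the fingers close. It gives the time, the measured TCP pose, the force, the opening and the grip force at its end, in the units of the state.
- sense(): the state, without advancing time (a new reading comes with each control period).
- grab_frame(name): name is "scene" or "side" or "wrist"; returns the picture (384x512x3 uint8, blue, green, red); there is no depth.
- get_calibration(name): a dict with "fx", "fy", "cx", "cy" (pixels), "T" (4x4, takes a point from camera to world coordinates); the wrist camera has in their place "T_tool_cam" (4x4, takes a point from camera to tool coordinates, whose origin is the TCP and whose axes are the flange's). Camera axes: x right, y down, z forward; pixel columns grow to the right and rows downward; lengths in m; the calibration is good to about 2 mm. A picture is of the moment at which its call begins: read the wrist's pose just before it. get_calibration takes no time and is no camera call.
- sign_off(): hands the job in; it is judged then, once.
The state is a dict: "clock": time; "qpos": joint angles; "qvel": joint speeds; "joint_efforts": joint torques, N m; "tool_pos": TCP position; "tcp_rot": TCP orientation; "contact_force": force on the tool from outside, world axes, zero at the start; "wrist_torque": the same for the moment, N m; "opening": opening from 0.0 (shut) to 1.0 (fully open); "gripper_force": force on a finger pad.
Only numpy, scipy, OpenCV 4.12 (cv2) and the standard library are available. Lean on these libraries where they do the work, as an engineer would, in place of code of your own. Each camera call takes 0.05 s, during which the arm holds its last target. There are 200 camera calls.

### The job

A customer is waiting for a blue order plaque. Slide the top blue plaque out over the open front edge of its dispenser until its end sticks out far enough to be taken by its sides, but still lies in the dispenser; then pinch that end, lift the plaque out and lay it flat along the top of the narrow collection stand, centred and in line with it, and let go. Do not drop the plaque onto the counter, and leave the blue plaque below it in the dispenser.

Things in the scene. Friction and masses are not known exactly. Their poses are not given: they have to be found in the camera images.
- blue_plaque: Top blue plaque: flat smooth blue acrylic plate, a thin white line near each end, 140 mm long (x), 50 wide (y), 6 thick, about 50 g; origin at the centre of its underside. Starts on an equal plaque, top 62 mm above the counter, between walls 4 mm higher. Pressing its middle at 5 to 10 N with shut fingertips and moving to the dispenser's -x drags it; it tips off once 70 mm out.
- blue_under: Second blue plaque, same size and look, under the top one on the dispenser's floor; origin at the centre of its underside. It stays there: the dispenser's low front lip holds it back while the top one passes over.
- blue_dispenser: Fixed light wooden block with blue strips, 148 mm long (x), 68 wide (y); origin at the centre of its underside, on the counter. Channel along x 53 mm wide, floor 50 mm up, walls and closed back (+x) 66 mm up. Open front at -74 mm (-x, towards the robot) over a lip 54 mm high; free counter before it. A like one with orange plaques is not wanted.
- stand_top (a point): Centre of the collection stand's top face, 55 mm above the counter; x along it, z up. Fixed narrow aluminium block with a black rubber top 84 mm long (x), 30 mm wide (y), on a dark foot plate 110 x 70 x 8 mm. The plaque laid centred sticks out 10 mm each side and 28 mm each end, so fingers holding its sides pass beside the stand. Either way round is right.

How it is judged:
By the outcome, as a careful person would: the job done as asked, in the order asked, and still so for the second after the job is handed in, with the robot touching nothing.
It also fails if it takes over 51 s, if anything falls off the work surface, if the arm or the gripper's body presses on something with over 40 N, if the wrist force passes 120 N, or if a joint passes its speed limit or range.

## Working session

There is one attempt and no reset: what is moved stays moved. The work goes in short steps, Python scripts to look and compute and a tool call to move; the robot and the scene stay as the last step left them, time stands still between calls to the robot, and variables do not carry over. Pictures are saved under pics/ and viewed, at most 10 in all, crops included, and the job is handed in when it is done.

Besides the shell and the picture viewer there is one more tool, called after "Emit:" as name(argument=value, ...) on one line, values as JSON. apply_moves: Moves the arm, as the interface text tells. Its arguments: {"type":"object","properties":{"turn":{"type":"array","items":{"type":"array","items":{"type":"number"}}},"slide":{"type":"array","items":{"type":"array","items":{"type":"number"}}},"claw":{"type":"array","items":{"type":"number"}},"force":{"type":"number"}},"required":["turn","slide","claw"]}

```bash
mkdir -p pics; cat > h.py <<'E'
import numpy as np, cv2
from cell import sense, grab_frame, get_calibration, sign_off
from scipy.spatial.transform import Rotation as R
def wcal(s):
    c=get_calibration("wrist"); T=np.eye(4); T[:3,:3]=R.from_rotvec(s["tcp_rot"]).as_matrix(); T[:3,3]=s["tool_pos"]
    c["T"]=T@np.array(c["T_tool_cam"]); return c
def ray(c,uv,z):
    T=np.array(c["T"]); d=T[:3,:3]@np.array([(uv[0]-c["cx"])/c["fx"],(uv[1]-c["cy"])/c["fy"],1]); o=T[:3,3]
    return o+d*(z-o[2])/d[2]
E
python3 - <<'E'
from h import *
s=sense();print(s)
a=grab_frame("scene");b=grab_frame("wrist");c=grab_frame("side")
for n,i in zip(("scene","wrist","side"),(a,b,c)): cv2.imwrite(f"pics/{n}0.png",i)
v=np.vstack([np.hstack([a,c]),np.hstack([b,b*0])])
cv2.imwrite("pics/all0.png",cv2.resize(v,(800,600)))
print(R.from_rotvec(s["tcp_rot"]).as_matrix().round(3)); print(wcal(s))
E
```

```text
{'clock': 0.0, 'qpos': array([-1.39617138e-01,  3.14000062e-01,  4.49673928e-02,  1.30364645e+00,
        2.01874820e-05,  1.43121972e+00]), 'qvel': array([-9.96039053e-05,  1.28560514e-04, -1.56470492e-04,  2.02255406e-04,
        6.17189164e-04,  1.72394567e-03]), 'joint_efforts': array([-2.90074182e-03, -4.80629075e+01,  2.98531097e+01,  1.95313990e-02,
       -3.83516899e-04, -4.27451073e-05]), 'tool_pos': array([5.74402052e-01, 7.13444762e-05, 1.97204427e-01]), 'tcp_rot': array([-2.22041433e+00, -2.22032428e+00,  1.75375625e-03]), 'contact_force': array([0.03302494, 0.08439873, 0.38035443]), 'wrist_torque': array([ 0.02170773,  0.03584409, -0.024899  ]), 'gripper_force': 0.0, 'opening': 1.0031796075183772}
[[ 0.     1.    -0.002]
 [ 1.    -0.     0.   ]
 [ 0.    -0.002 -1.   ]]
{'fx': 315.6816674710767, 'fy': 315.6816674710767, 'cx': 257.6236094265925, 'cy': 193.52427530760752, 'T_tool_cam': array([[-6.10242501e-04, -9.50849066e-01, -3.09654133e-01,
         8.08620711e-02],
       [ 9.99999788e-01, -6.51192581e-04,  2.88821768e-05,
        -6.61157907e-04],
       [-2.29107065e-04, -3.09654049e-01,  9.50849261e-01,
        -1.76212283e-01],
       [ 0.00000000e+00,  0.00000000e+00,  0.00000000e+00,
         1.00000000e+00]]), 'T': array([[ 9.99998455e-01, -1.13530330e-04, -1.75391530e-03,
         5.74072243e-01],
       [-6.50597915e-04, -9.50936326e-01, -3.09385975e-01,
         8.08837457e-02],
       [-1.63273708e-03,  3.09386638e-01, -9.50934931e-01,
         3.73440425e-01],
       [ 0.00000000e+00,  0.00000000e+00,  0.00000000e+00,
         1.00000000e+00]])}
```

View pics/all0.png

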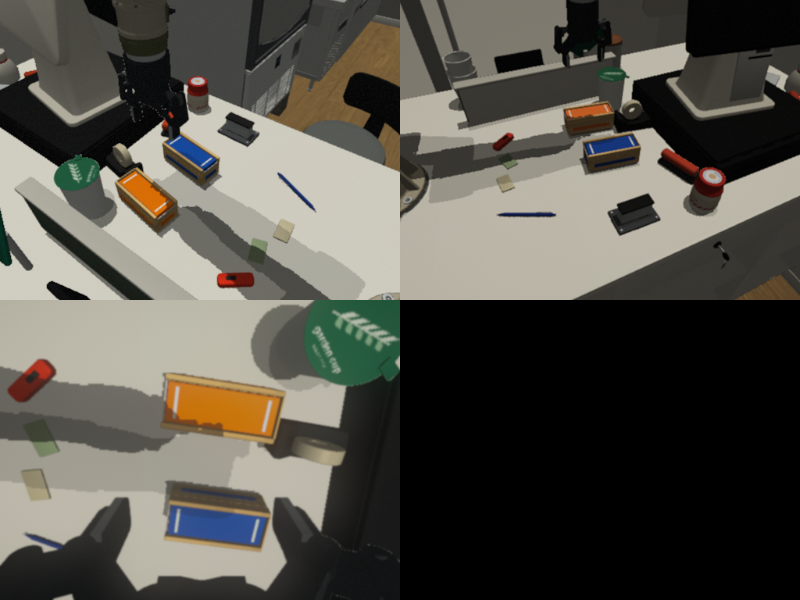

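The overview shows the blue dispenser in the scene at about full-res (245,200), in the side view at (270,195), and in the wrist view at (278,288). The stand is at scene (305,160) and side (300,275). The wrist picture seems half-turned compared with my tool axes, so I'll check that against the fixed cameras.

```bash
cat > m1.py <<'E'
from h import *
s=sense()
def blue(i,z,c,n):
    h=cv2.cvtColor(i,cv2.COLOR_BGR2HSV); m=cv2.inRange(h,(105,150,60),(125,255,255)); m=cv2.morphologyEx(m,cv2.MORPH_CLOSE,np.ones((9,9)))
    k=max(cv2.findContours(m,0,1)[0],key=cv2.contourArea); r=cv2.minAreaRect(k)
    print(n,"blue",np.round(r[0]),np.round(r[1]),ray(c,r[0],z).round(4))
    print([ray(c,p,z)[:2].round(3).tolist() for p in cv2.boxPoints(r)])
def dark(i,c,n,box):
    x0,y0,x1,y1=box; g=cv2.cvtColor(i,6)[y0:y1,x0:x1]; m=(g<45).astype(np.uint8)
    k=max(cv2.findContours(m,0,1)[0],key=cv2.contourArea)+np.array([x0,y0]); r=cv2.minAreaRect(k)
    print(n,"stand",np.round(r[0]),np.round(r[1]),ray(c,r[0],.055).round(4)); print([ray(c,p,.055)[:2].round(3).tolist() for p in cv2.boxPoints(r)])
for n in("scene","side","wrist"):
    c=wcal(s) if n=="wrist" else get_calibration(n); i=cv2.imread(f"pics/{n}0.png"); blue(i,.062,c,n)
    print(n,"base at",np.array(c["T"])[:3,3].round(3))
a=cv2.imread("pics/scene0.png")[130:250,190:350];b=cv2.imread("pics/side0.png")[155:305,220:350]
cv2.imwrite("pics/cr.png",np.hstack([cv2.resize(a,(400,300),interpolation=2),cv2.resize(b,(400,300*1),interpolation=2)]))
E
python3 m1.py
```

```text
scene blue [245. 194.] [64. 19.] [ 0.59   -0.1341  0.062 ]
[[0.662, -0.119], [0.676, -0.172], [0.521, -0.148], [0.514, -0.101]]
scene base at [0.223 0.343 0.654]
side blue [270. 185.] [14. 65.] [ 0.5947 -0.1356  0.062 ]
[[0.53, -0.103], [0.677, -0.124], [0.659, -0.168], [0.518, -0.147]]
side base at [ 0.294 -0.7    0.631]
wrist blue [277. 288.] [120.  34.] [ 0.5964 -0.1354  0.062 ]
[[0.525, -0.148], [0.531, -0.103], [0.666, -0.123], [0.665, -0.169]]
wrist base at [0.574 0.081 0.374]
```

View pics/cr.png

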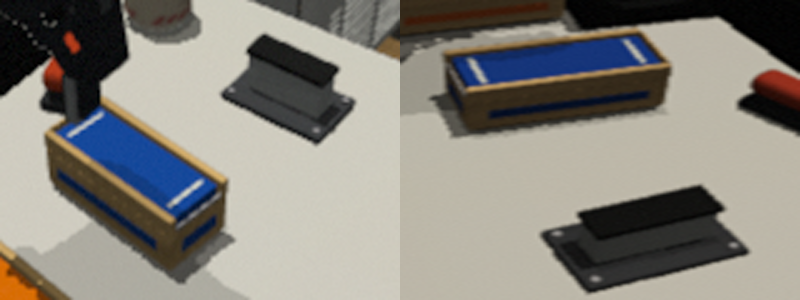

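The crops show the blue plaque in both views, with the dispenser's open, lipped end at lower right in the scene crop. The stand's black top runs from about (250,40) to (340,80) in the scene crop. All three cameras put the plaque centre at about (0.595,-0.135). Next I'll check the camera handedness against the TCP, and measure the stand top and the direction of the open end.

```bash
cat > m2.py <<'E'
from h import *
s=sense()
def proj(c,p):
    T=np.linalg.inv(np.array(c["T"])); q=T@np.r_[p,1]; return (np.array([c["fx"]*q[0],c["fy"]*q[1]])/q[2]+[c["cx"],c["cy"]]).round(1), q[2].round(2)
for n,box in(("scene",(275,135,335,190)),("side",(260,235,345,305))):
    c=get_calibration(n); i=cv2.imread(f"pics/{n}0.png")
    print(n,"tcp",proj(c,s["tool_pos"]),"base",proj(c,np.zeros(3)),"flange up",proj(c,s["tool_pos"]+[0,0,.15]), "front",proj(c,[.524,-.124,.06]))
    x0,y0,x1,y1=box; g=cv2.cvtColor(i,6)[y0:y1,x0:x1]
    for th in (22,30,38):
        m=(g<th).astype(np.uint8); K=cv2.findContours(m,0,1)[0]
        if not K: continue
        k=max(K,key=cv2.contourArea)+np.array([x0,y0]); r=cv2.minAreaRect(k)
        print(th,np.round(r[0],1),np.round(r[1]),ray(c,r[0],.055).round(4),[ray(c,p,.055)[:2].round(3).tolist() for p in cv2.boxPoints(r)])
E
python3 m2.py
```

```text
scene tcp (array([201.2, 185.6]), np.float64(0.66)) base (array([533.3, 458.8]), np.float64(0.56)) flange up (array([191.2, 105.1]), np.float64(0.56)) front (array([268.5, 211.5]), np.float64(0.81))
22 [303.4 156.7] [32.  1.] [ 0.5579 -0.3154  0.055 ] [[0.597, -0.314], [0.598, -0.318], [0.52, -0.317], [0.519, -0.313]]
30 [306.3 153.9] [35.  9.] [ 0.5576 -0.3278  0.055 ] [[0.597, -0.313], [0.606, -0.346], [0.519, -0.342], [0.512, -0.311]]
38 [306.4 154.1] [35.  9.] [ 0.557  -0.3274  0.055 ] [[0.596, -0.312], [0.606, -0.345], [0.518, -0.342], [0.511, -0.311]]
side tcp (array([235.8, 101.4]), np.float64(0.85)) base (array([-24.8, 246.5]), np.float64(0.8)) flange up (array([234. ,  30.4]), np.float64(0.74)) front (array([237.8, 191. ]), np.float64(0.84))
22 [300.9 261.3] [14. 44.] [ 0.5573 -0.3381  0.055 ] [[0.519, -0.322], [0.605, -0.324], [0.596, -0.354], [0.513, -0.351]]
30 [300.9 261.4] [15. 45.] [ 0.5573 -0.3382  0.055 ] [[0.518, -0.321], [0.606, -0.324], [0.597, -0.355], [0.512, -0.352]]
38 [301.  261.6] [16. 45.] [ 0.5572 -0.3387  0.055 ] [[0.518, -0.321], [0.606, -0.323], [0.597, -0.356], [0.512, -0.353]]
```

The handedness checks out. The plaque is near (0.597,-0.136) with a yaw of about -8.5°, and the stand is near (0.557,-0.333). I'll go above the plaque, turn the closing line across it, and take a closer look.

Emit:
apply_moves(turn=[[0,0,0],[0,0,0],[0,0,0],[0,0,0],[0,0,-0.97],[0,0,-0.97],[0,0,-0.97],[0,0,-0.97],[0,0,-0.97],[0,0,-0.97],[0,0,-0.97],[0,0,-0.97],[0,0,-0.97],[0,0,-0.97],[0,0,-0.97],[0,0,-0.97],[0,0,-0.97],[0,0,-0.97]], slide=[[-0.136,0.022,0],[-0.136,0.022,0],[-0.136,0.022,0],[-0.136,0.022,0],[0,0,0],[0,0,0],[0,0,0],[0,0,0],[0,0,0],[0,0,0],[0,0,0],[0,0,0],[0,0,0],[0,0,0],[0,0,0],[0,0,0],[0,0,0],[0,0,0]], claw=[1,1,1,1,1,1,1,1,1,1,1,1,1,1,1,1,1,1])

```text
clock: 1.65
tool_pos: [0.5968, -0.1359, 0.1977]
tcp_rot: [-0.225, -3.133, -0.0]
contact_force: [-0.2, 0.2, -0.6]
opening: 1.003
gripper_force: 0.0
```

```bash
cat > m3.py <<'E'
from h import *
import sys
def rect(k,c,z):
    P=np.array([ray(c,p[0],z)[:2] for p in k]); r=cv2.minAreaRect((P*1000).astype(np.float32)); b=cv2.boxPoints(r)
    e=[b[1]-b[0],b[2]-b[1]]; e=max(e,key=np.linalg.norm); e=e*np.sign(e[0])
    return np.round(r[0],1),np.round(r[1],1),round(float(np.degrees(np.arctan2(e[1],e[0]))),2)
def bluek(i):
    h=cv2.cvtColor(i,cv2.COLOR_BGR2HSV); m=cv2.inRange(h,(105,150,50),(125,255,255)); m=cv2.morphologyEx(m,cv2.MORPH_CLOSE,np.ones((9,9)))
    return max(cv2.findContours(m,0,1)[0],key=cv2.contourArea)
if __name__=="__main__":
    s=sense(); i=grab_frame("wrist"); cv2.imwrite(f"pics/{sys.argv[1]}.png",i); c=wcal(s)
    print(s["clock"],s["tool_pos"].round(4),R.from_rotvec(s["tcp_rot"]).as_matrix().round(3).tolist(),s["contact_force"].round(1))
    print(rect(bluek(i),c,float(sys.argv[2])))
E
python3 m3.py w1 .062
```

```text
1.65 [ 0.5968 -0.1359  0.1977] [[-0.99, 0.143, -0.001], [0.143, 0.99, 0.0], [0.001, 0.0, -1.0]] [-0.2  0.2 -0.6]
(array([ 613.8, -137.5]), array([46.4, 98.3]), -7.96)
```

View pics/w1.png

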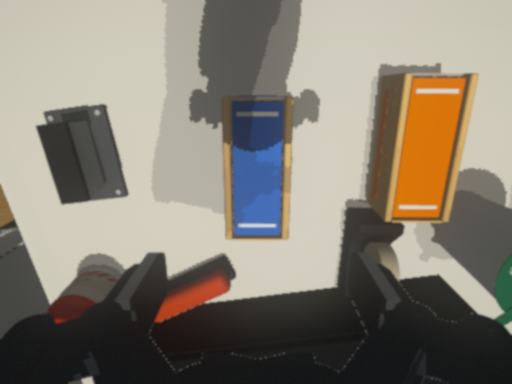

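The wrist view is clear. The blue plaque spans rows 97–238 around column 257, with its front end (top) in shadow. The black stand top is at left, corners about (38,127) to (92,200). I'll relax the blue mask for the shadow and measure the stand top in the same frame.

```bash
sed -i 's/(105,150,50)/(105,140,25)/' m3.py; cat > m4.py <<'E'
from m3 import *
s=sense(); i=cv2.imread("pics/w1.png"); c=wcal(s)
print("blue",rect(bluek(i),c,.062))
h=cv2.cvtColor(i,cv2.COLOR_BGR2HSV)
m=cv2.inRange(h,(0,0,150),(180,90,255)); m[:, :232]=0;m[:,284:]=0; m[:100]=0; m[235:]=0
for k in cv2.findContours(m,0,1)[0]:
    if cv2.contourArea(k)>40: print("line",rect(k,c,.062))
g=cv2.cvtColor(i,6)
print(g[130:200:10,45:125:6])
for th in(35,42,50,58):
    m=(g[110:210,30:130]<th).astype(np.uint8); k=max(cv2.findContours(m,0,1)[0],key=cv2.contourArea)+np.array([30,110]); print(th,rect(k,c,.055))
E
python3 m4.py
```

```text
blue (array([ 595.4, -135. ]), array([ 47.7, 135.4]), -8.02)
line (array([ 653. , -143.8]), array([41.9,  4.7]), 81.98)
[[ 53  52  54  53  49  74  76  76  81  84  85  95 205 205]
 [ 53  53  53  53  49  71  75  75  62  83  83  76 203 205]
 [ 68  53  53  52  52  47  72  75  74  80  84  84 123 204]
 [193  52  53  52  52  48  70  74  75  60  83  83  72 205]
 [204  83  54  52  52  53  49  74  74  74  81  85  85 188]
 [203 200  54  54  54  54  51  73  76  77  65  84  87  80]
 [204 204 110  56  56  55  57  55  79  83  87  87 148  87]]Traceback (most recent call last):
  File "m4.py", line 11, in <module>
    m=(g[110:210,30:130]<th).astype(np.uint8); k=max(cv2.findContours(m,0,1)[0],key=cv2.contourArea)+np.array([30,110]); print(th,rect(k,c,.055))
                                                 ~~~^^^^^^^^^^^^^^^^^^^^^^^^^^^^^^^^^^^^^^^^^^^^^^^^
ValueError: max() iterable argument is empty
```

Plaque: centre (0.5954,-0.135), yaw -8.0°, already aligned with the tool. I'll shut the fingers and descend to just above it.

Emit:
apply_moves(turn=[[0,0,0],[0,0,0],[0,0,0],[0,0,0],[0,0,0],[0,0,0],[0,0,0],[0,0,0],[0,0,0],[0,0,0],[0,0,0],[0,0,0],[0,0,0],[0,0,0]], slide=[[0,0,0],[0,0,0],[0,0,0],[0,0,0],[0.006,0.003,0.06],[0,0,0.06],[0,0,0.06],[0,0,0.06],[0,0,0.06],[0,0,0.06],[0,0,0.06],[0,0,0.06],[0,0,0.02],[0,0,0]], claw=[-1,-1,-1,-1,-1,-1,-1,-1,-1,-1,-1,-1,-1,-1])

```text
clock: 2.87
tool_pos: [0.5944, -0.1346, 0.0716]
tcp_rot: [-0.234, -3.13, -0.001]
contact_force: [0.2, 0.2, -0.4]
opening: -0.003
gripper_force: 0.0
```

```bash
python3 - <<'E'
from m3 import *
s=sense(); print(s["tool_pos"],s["opening"],s["contact_force"])
i=cv2.imread("pics/w1.png"); g=cv2.cvtColor(i,6)
s["tool_pos"]=np.array([.5968,-.1359,.1977]); s["tcp_rot"]=np.array([-.225,-3.133,0]); c=wcal(s)
for th in(60,64):
    m=(g[110:210,30:130]<th).astype(np.uint8); m=cv2.morphologyEx(m,cv2.MORPH_OPEN,np.ones((7,7))); k=max(cv2.findContours(m,0,1)[0],key=cv2.contourArea)+np.array([30,110]); print(th,rect(k,c,.055))
E
```

```text
[ 0.5944479  -0.13461859  0.07156208] -0.0029686145270189025 [ 0.17370433  0.15492069 -0.40018471]
60 (array([ 558.9, -329.9]), array([31.1, 79.6]), -1.72)
64 (array([ 553.1, -328.3]), array([46.2, 97.2]), -16.33)
```

Emit:
apply_moves(turn=[[0,0,0],[0,0,0],[0,0,0],[0,0,0],[0,0,0]], slide=[[0,0,0.016],[0,0,0.016],[0,0,0.004],[0,0,0.004],[0,0,0]], claw=[-1,-1,-1,-1,-1])

```text
clock: 3.28
tool_pos: [0.5959, -0.1351, 0.0634]
tcp_rot: [0.233, 3.132, -0.0]
contact_force: [-0.0, -0.2, 0.7]
opening: 0.002
gripper_force: 0.0
```

Emit:
apply_moves(turn=[[0,0,0],[0,0,0],[0,0,0]], slide=[[0,0,0.004],[0,0,0.004],[0,0,0]], claw=[-1,-1,-1])

```text
clock: 3.53
tool_pos: [0.5957, -0.1351, 0.0611]
tcp_rot: [0.233, 3.133, -0.0]
contact_force: [-0.1, 0.3, 0.2]
opening: -0.002
gripper_force: 0.0
```

Emit:
apply_moves(turn=[[0,0,0],[0,0,0],[0,0,0]], slide=[[0,0,0.004],[0,0,0.002],[0,0,0]], claw=[-1,-1,-1])

```text
clock: 3.78
tool_pos: [0.5956, -0.135, 0.0595]
tcp_rot: [-0.233, -3.133, -0.0]
contact_force: [-0.4, 0.1, 0.0]
opening: -0.0
gripper_force: 0.0
```

Emit:
apply_moves(turn=[[0,0,0],[0,0,0],[0,0,0]], slide=[[0,0,0.003],[0,0,0.003],[0,0,0]], claw=[-1,-1,-1])

```text
clock: 4.03
tool_pos: [0.5956, -0.135, 0.0579]
tcp_rot: [-0.233, -3.133, -0.0]
contact_force: [0.2, -0.0, 0.9]
opening: 0.005
gripper_force: 0.0
```

Emit:
apply_moves(turn=[[0,0,0],[0,0,0],[0,0,0]], slide=[[0,0,0.004],[0,0,0],[0,0,0]], claw=[-1,-1,-1])

```text
clock: 4.28
tool_pos: [0.5957, -0.135, 0.057]
tcp_rot: [-0.233, -3.133, -0.0]
contact_force: [-0.7, -0.3, -0.1]
opening: 0.002
gripper_force: 0.0
```

```bash
python3 - <<'E'
from h import *
a=grab_frame("side")[120:240,190:350];b=grab_frame("scene")[110:230,160:320]
cv2.imwrite("pics/c1.png",np.hstack([cv2.resize(x,(400,300),interpolation=2) for x in(a,b)]))
s=sense();print(s["contact_force"],s["tool_pos"])
E
```

```text
[-0.1585934   0.36758935 -0.94175439] [ 0.59569509 -0.13506955  0.05714048]
```

View pics/c1.png

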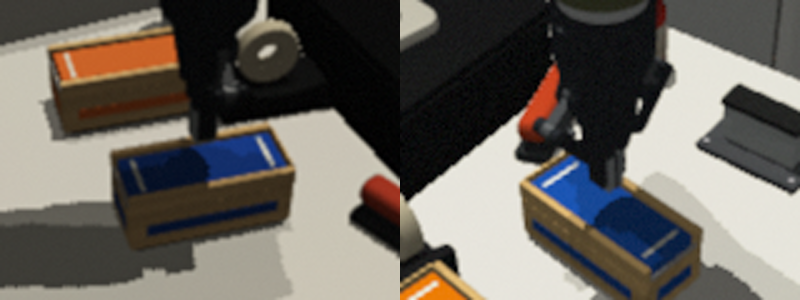

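Both views show the tips still above the plaque: the side tip is at about (271,177) and the scene tip at about (243,185). I'll triangulate the tip.

```bash
python3 - <<'E'
from m2 import *
E
python3 - <<'E' 
from h import *
def proj(c,p):
    q=np.linalg.inv(np.array(c["T"]))@np.r_[p,1]; return (np.array([c["fx"]*q[0],c["fy"]*q[1]])/q[2]+[c["cx"],c["cy"]]).round(1)
s=sense()
P=[]
for n,uv in(("side",(271,177)),("scene",(243,185))):
    c=get_calibration(n); P.append(np.linalg.inv(np.array(c["T"]))[:3]); P[-1]=np.array([[c["fx"],0,c["cx"]],[0,c["fy"],c["cy"]],[0,0,1]])@P[-1]
    print(n,"tcp",proj(c,s["tool_pos"]),"z+.01",proj(c,s["tool_pos"]+[0,0,.01]))
X=cv2.triangulatePoints(P[0],P[1],np.array([[271.],[177.]]),np.array([[243.],[185.]])); print((X[:3]/X[3]).ravel().round(4))
E
```

```text
scene tcp (array([242.7, 194.4]), np.float64(0.85)) base (array([533.3, 458.8]), np.float64(0.56)) flange up (array([241.1, 135.2]), np.float64(0.75)) front (array([268.5, 211.5]), np.float64(0.81))
22 [303.4 156.7] [32.  1.] [ 0.5579 -0.3154  0.055 ] [[0.597, -0.314], [0.598, -0.318], [0.52, -0.317], [0.519, -0.313]]
30 [306.3 153.9] [35.  9.] [ 0.5576 -0.3278  0.055 ] [[0.597, -0.313], [0.606, -0.346], [0.519, -0.342], [0.512, -0.311]]
38 [306.4 154.1] [35.  9.] [ 0.557  -0.3274  0.055 ] [[0.596, -0.312], [0.606, -0.345], [0.518, -0.342], [0.511, -0.311]]
side tcp (array([270.3, 186.1]), np.float64(0.86)) base (array([-24.8, 246.5]), np.float64(0.8)) flange up (array([273.1, 127.7]), np.float64(0.76)) front (array([237.8, 191. ]), np.float64(0.84))
22 [300.9 261.3] [14. 44.] [ 0.5573 -0.3381  0.055 ] [[0.519, -0.322], [0.605, -0.324], [0.596, -0.354], [0.513, -0.351]]
30 [300.9 261.4] [15. 45.] [ 0.5573 -0.3382  0.055 ] [[0.518, -0.321], [0.606, -0.324], [0.597, -0.355], [0.512, -0.352]]
38 [301.  261.6] [16. 45.] [ 0.5572 -0.3387  0.055 ] [[0.518, -0.321], [0.606, -0.323], [0.597, -0.356], [0.512, -0.353]]
side tcp [270.3 186.1] z+.01 [270.4 182.6]
scene tcp [242.7 194.4] z+.01 [242.6 190.9]
[ 0.5955 -0.1361  0.0835]
```

The real tip is about 20 mm above the reported TCP height, while its xy position agrees. I'll keep descending carefully until I get contact.

Emit:
apply_moves(turn=[[0,0,0],[0,0,0],[0,0,0],[0,0,0],[0,0,0],[0,0,0]], slide=[[0,0,0.008],[0,0,0.008],[0,0,0.008],[0,0,0.008],[0,0,0],[0,0,0]], claw=[-1,-1,-1,-1,-1,-1])

```text
clock: 4.88
tool_pos: [0.5955, -0.135, 0.0488]
tcp_rot: [-0.233, -3.132, -0.0]
contact_force: [0.3, -1.1, 0.0]
opening: -0.003
gripper_force: 0.0
```

```bash
python3 - <<'E'
from h import *
a=grab_frame("side")[140:220,220:326];b=grab_frame("scene")[150:230,190:296]
cv2.imwrite("pics/c2.png",np.hstack([cv2.resize(x,(400,300),interpolation=2) for x in(a,b)]))
s=sense();print(s["contact_force"],s["tool_pos"])
E
```

```text
[1.50190275 0.08062167 0.82558307] [ 0.59569024 -0.13508829  0.04911176]
```

View pics/c2.png

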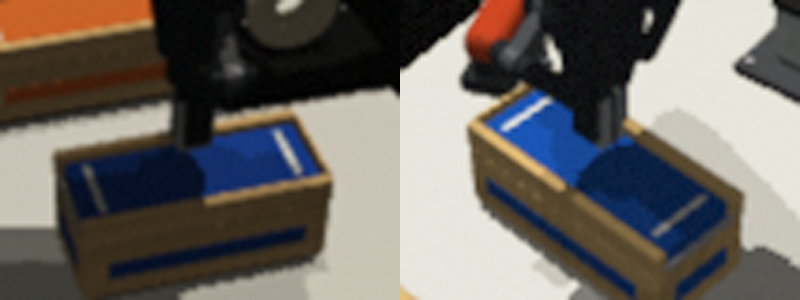

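The tip is now at side (271,180) and scene (243,188), about 12 mm above the plaque.

Emit:
apply_moves(turn=[[0,0,0],[0,0,0],[0,0,0],[0,0,0],[0,0,0],[0,0,0]], slide=[[0,0,0.008],[0,0,0.008],[0,0,0.008],[0,0,0.004],[0,0,0],[0,0,0]], claw=[-1,-1,-1,-1,-1,-1])

```text
clock: 5.48
tool_pos: [0.5956, -0.135, 0.042]
tcp_rot: [-0.233, -3.133, -0.0]
contact_force: [0.0, 0.4, 0.6]
opening: -0.003
gripper_force: 0.0
```

Emit:
apply_moves(turn=[[0,0,0],[0,0,0],[0,0,0]], slide=[[0,0,0.006],[0,0,0],[0,0,0]], claw=[-1,-1,-1])

```text
clock: 5.73
tool_pos: [0.5956, -0.1351, 0.0406]
tcp_rot: [-0.233, -3.133, -0.0]
contact_force: [0.6, -1.5, -0.5]
opening: -0.001
gripper_force: 0.0
```

Emit:
apply_moves(turn=[[0,0,0],[0,0,0],[0,0,0]], slide=[[0,0,0.004],[0,0,0],[0,0,0]], claw=[-1,-1,-1])

```text
clock: 5.98
tool_pos: [0.5957, -0.135, 0.0396]
tcp_rot: [0.233, 3.133, 0.0]
contact_force: [0.6, -0.0, -0.3]
opening: -0.002
gripper_force: 0.0
```

Emit:
apply_moves(turn=[[0,0,0],[0,0,0],[0,0,0]], slide=[[0,0,0.006],[0,0,0],[0,0,0]], claw=[-1,-1,-1])

```text
clock: 6.23
tool_pos: [0.5956, -0.135, 0.038]
tcp_rot: [-0.233, -3.133, -0.0]
contact_force: [-0.6, -0.5, 0.6]
opening: 0.0
gripper_force: 0.0
```

Emit:
apply_moves(turn=[[0,0,0],[0,0,0],[0,0,0]], slide=[[0,0,0.004],[0,0,0],[0,0,0]], claw=[-1,-1,-1])

```text
clock: 6.48
tool_pos: [0.5956, -0.135, 0.037]
tcp_rot: [-0.233, -3.133, 0.0]
contact_force: [0.7, 0.5, 0.4]
opening: -0.005
gripper_force: 0.0
```

Emit:
apply_moves(turn=[[0,0,0],[0,0,0],[0,0,0]], slide=[[0,0,0.004],[0,0,0],[0,0,0]], claw=[-1,-1,-1])

```text
clock: 6.73
tool_pos: [0.5956, -0.135, 0.0361]
tcp_rot: [-0.233, -3.133, -0.0]
contact_force: [0.6, 0.1, -0.3]
opening: 0.0
gripper_force: 0.0
```

Emit:
apply_moves(turn=[[0,0,0],[0,0,0],[0,0,0]], slide=[[0,0,0.004],[0,0,0],[0,0,0]], claw=[-1,-1,-1])

```text
clock: 6.98
tool_pos: [0.5956, -0.135, 0.0351]
tcp_rot: [-0.233, -3.133, -0.0]
contact_force: [-0.1, 0.4, 0.6]
opening: -0.005
gripper_force: 0.0
```

Emit:
apply_moves(turn=[[0,0,0],[0,0,0],[0,0,0]], slide=[[0,0,0.004],[0,0,0],[0,0,0]], claw=[-1,-1,-1])

```text
clock: 7.23
tool_pos: [0.5956, -0.135, 0.034]
tcp_rot: [-0.233, -3.133, -0.0]
contact_force: [0.9, -0.7, 0.6]
opening: -0.002
gripper_force: 0.0
```

Emit:
apply_moves(turn=[[0,0,0],[0,0,0],[0,0,0]], slide=[[0,0,0.004],[0,0,0],[0,0,0]], claw=[-1,-1,-1])

```text
clock: 7.48
tool_pos: [0.5956, -0.135, 0.0331]
tcp_rot: [-0.233, -3.133, -0.0]
contact_force: [-0.2, -0.3, 0.3]
opening: -0.001
gripper_force: 0.0
```

Emit:
apply_moves(turn=[[0,0,0],[0,0,0],[0,0,0]], slide=[[0,0,0.004],[0,0,0],[0,0,0]], claw=[-1,-1,-1])

```text
clock: 7.73
tool_pos: [0.5956, -0.135, 0.032]
tcp_rot: [-0.233, -3.133, -0.0]
contact_force: [-0.2, -0.6, 0.0]
opening: -0.0
gripper_force: 0.0
```

```bash
python3 - <<'E'
from h import *
a=grab_frame("side")[140:220,220:326];b=grab_frame("scene")[150:230,190:296]
cv2.imwrite("pics/c3.png",np.hstack([cv2.resize(x,(400,300),interpolation=2) for x in(a,b)]))
s=sense();print(s["contact_force"],s["tool_pos"],s["joint_efforts"])
E
```

```text
[ 0.12141549 -0.25815751 -0.08515434] [ 0.5956524  -0.13506376  0.03209903] [ 8.83785742e-04 -5.38130021e+01  2.68152523e+01  1.80768871e-03
 -2.42517572e-04 -1.81557067e-05]
```

View pics/c3.png

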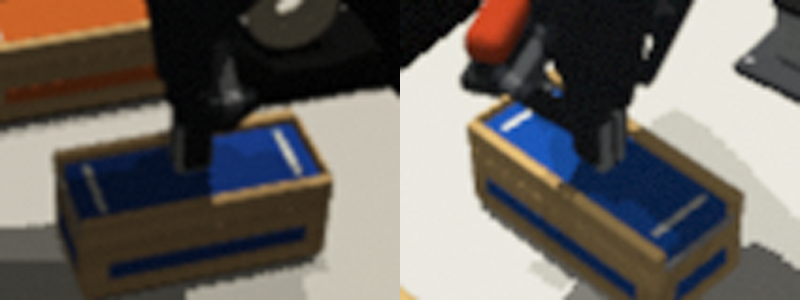

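The tips now look very close to the surface: side row about 186, scene row about 195. I'll go on with small steps.

Emit:
apply_moves(turn=[[0,0,0],[0,0,0],[0,0,0]], slide=[[0,0,0.003],[0,0,0],[0,0,0]], claw=[-1,-1,-1])

```text
clock: 8.08
tool_pos: [0.5956, -0.135, 0.0313]
tcp_rot: [0.233, 3.133, 0.0]
contact_force: [-0.5, -0.5, -0.2]
opening: -0.0
gripper_force: 0.0
```

Emit:
apply_moves(turn=[[0,0,0],[0,0,0],[0,0,0]], slide=[[0,0,0.003],[0,0,0],[0,0,0]], claw=[-1,-1,-1])

```text
clock: 8.33
tool_pos: [0.5956, -0.135, 0.0306]
tcp_rot: [0.233, 3.133, 0.0]
contact_force: [0.1, 0.2, 0.0]
opening: 0.001
gripper_force: 0.0
```

Emit:
apply_moves(turn=[[0,0,0],[0,0,0],[0,0,0]], slide=[[0,0,0.003],[0,0,0],[0,0,0]], claw=[-1,-1,-1])

```text
clock: 8.58
tool_pos: [0.5956, -0.135, 0.0298]
tcp_rot: [-0.233, -3.133, -0.0]
contact_force: [0.2, 0.4, 0.1]
opening: 0.005
gripper_force: 0.0
```

Emit:
apply_moves(turn=[[0,0,0],[0,0,0],[0,0,0]], slide=[[0,0,0.003],[0,0,0],[0,0,0]], claw=[-1,-1,-1])

```text
clock: 8.83
tool_pos: [0.5956, -0.1351, 0.029]
tcp_rot: [-0.233, -3.133, -0.0]
contact_force: [0.3, -0.3, 0.5]
opening: 0.002
gripper_force: 0.0
```

Emit:
apply_moves(turn=[[0,0,0],[0,0,0],[0,0,0]], slide=[[0,0,0.003],[0,0,0],[0,0,0]], claw=[-1,-1,-1])

```text
clock: 9.08
tool_pos: [0.5958, -0.1351, 0.0289]
tcp_rot: [0.233, 3.132, -0.0]
contact_force: [-1.5, 0.3, 3.5]
opening: 0.003
gripper_force: 2.2
```

Emit:
apply_moves(turn=[[0,0,0],[0,0,0],[0,0,0]], slide=[[0,0,0.003],[0,0,0],[0,0,0]], claw=[-1,-1,-1])

```text
clock: 9.33
tool_pos: [0.596, -0.1351, 0.0289]
tcp_rot: [0.233, 3.132, -0.001]
contact_force: [-3.2, 0.2, 8.7]
opening: -0.002
gripper_force: 4.3
```

Contact came at reported z=0.0289, so the true tip height is the reported height plus 33 mm. The force is 8.7 N, so I'll start the drag along tool +x.

Emit:
apply_moves(turn=[[0,0,0],[0,0,0],[0,0,0],[0,0,0],[0,0,0],[0,0,0],[0,0,0]], slide=[[0.008,0,0],[0.008,0,0],[0.012,0,0],[0.012,0,0],[0.012,0,0],[0.012,0,0],[0,0,0]], claw=[-1,-1,-1,-1,-1,-1,-1])

```text
clock: 9.92
tool_pos: [0.5811, -0.1332, 0.0289]
tcp_rot: [0.233, 3.13, -0.001]
contact_force: [-0.1, -0.0, 6.1]
opening: -0.001
gripper_force: 3.2
```

```bash
cat > pl.py <<'E'
from m3 import *
for n in("side","scene"):
    i=grab_frame(n); c=get_calibration(n); cv2.imwrite(f"pics/{n}_pl.png",i)
    h=cv2.cvtColor(i,cv2.COLOR_BGR2HSV); m=cv2.inRange(h,(0,0,110),(180,90,255)); b=np.zeros(m.shape,np.uint8); cv2.drawContours(b,[cv2.convexHull(bluek(i))],-1,255,-1)
    for k in cv2.findContours(m&b,0,1)[0]:
        if 6<cv2.contourArea(k)<120: print(n,"line",rect(k,c,.062))
print(sense()["contact_force"],sense()["tool_pos"])
E
python3 pl.py
```

```text
side line (array([ 650.3, -150.6]), array([34.4,  5.2]), 77.81)
side line (array([ 638.2, -143.3]), array([38.4,  5.3]), 80.44)
scene line (array([ 639.5, -132. ]), array([17.1,  6. ]), 81.39)
[-0.53735301 -0.59250561  7.0984372 ] [ 0.58109438 -0.13321646  0.02890209]
```

The plaque's rear line moved 15 mm along with the tool, exposing the under plaque's line behind it. I'll continue for another 39 mm.

Emit:
apply_moves(turn=[[0,0,0],[0,0,0],[0,0,0],[0,0,0],[0,0,0],[0,0,0],[0,0,0],[0,0,0],[0,0,0],[0,0,0],[0,0,0],[0,0,0],[0,0,0],[0,0,0]], slide=[[0.012,0,0],[0.012,0,0],[0.012,0,0],[0.012,0,0],[0.012,0,0],[0.012,0,0],[0.012,0,0],[0.012,0,0],[0.012,0,0],[0.012,0,0],[0.012,0,0],[0.012,0,0],[0.012,0,0],[0,0,0]], claw=[-1,-1,-1,-1,-1,-1,-1,-1,-1,-1,-1,-1,-1,-1])

```text
clock: 11.18
tool_pos: [0.5426, -0.1275, 0.0289]
tcp_rot: [0.233, 3.129, -0.002]
contact_force: [0.6, -0.5, 6.9]
opening: 0.002
gripper_force: 3.4
```

```bash
python3 pl.py
```

```text
side line (array([ 599.8, -136.7]), array([37.6,  5.3]), 82.01)
side line (array([ 649.3, -149.9]), array([34.6,  5.6]), 81.59)
scene line (array([ 600.9, -126.5]), array([16.7,  5.6]), 83.54)
scene line (array([ 609.9, -116.4]), array([ 36.8, 106.7]), -31.22)
[-0.76967678  0.89803985  7.53553956] [ 0.54259681 -0.12749151  0.02887844]
```

The plaque is out about 50 mm: its rear line moved 53.7 mm and the under plaque stayed. I'll lift off, open, and move 46 mm toward the protruding end.

Emit:
apply_moves(turn=[[0,0,0],[0,0,0],[0,0,0],[0,0,0],[0,0,0],[0,0,0],[0,0,0],[0,0,0],[0,0,0],[0,0,0],[0,0,0],[0,0,0]], slide=[[0,0,-0.02],[0,0,-0.04],[0,0,-0.06],[0,0,-0.06],[0.046,0,0],[0.046,0,0],[0.046,0,0],[0.046,0,0],[0,0,0],[0,0,0],[0,0,0],[0,0,0]], claw=[-1,-1,-1,-1,1,1,1,1,1,1,1,1])

```text
clock: 12.28
tool_pos: [0.4967, -0.1204, 0.0729]
tcp_rot: [0.233, 3.132, -0.0]
contact_force: [0.2, 0.2, 1.2]
opening: 0.995
gripper_force: 0.0
```

```bash
python3 pl.py; python3 m3.py w2 .062; python3 -c "
import cv2,numpy as np
w=cv2.imread('pics/w2.png');s=cv2.imread('pics/side_pl.png')[120:240,170:330]
cv2.imwrite('pics/v2.png',np.hstack([cv2.resize(w,(400,300)),cv2.resize(s,(400,300),interpolation=2)]))"
```

```text
side line (array([ 599.8, -136.7]), array([37.6,  5.3]), 82.01)
side line (array([ 609.4, -159.6]), array([99.3, 33.8]), 13.33)
scene line (array([ 599.3, -135.6]), array([39.3,  5.9]), 81.3)
scene line (array([ 597.3, -113.9]), array([ 37.8, 129. ]), -26.75)
[ 0.9813929  -0.15241978  0.22436038] [ 0.49644286 -0.12023927  0.07265011]
12.3833 [ 0.4964 -0.1202  0.0727] [[-0.989, 0.148, 0.0], [0.148, 0.989, -0.0], [-0.0, -0.0, -1.0]] [ 1.  -0.2  0.2]
(array([ 547.1, -128.2]), array([ 48.6, 118.1]), -8.52)
```

View pics/v2.png

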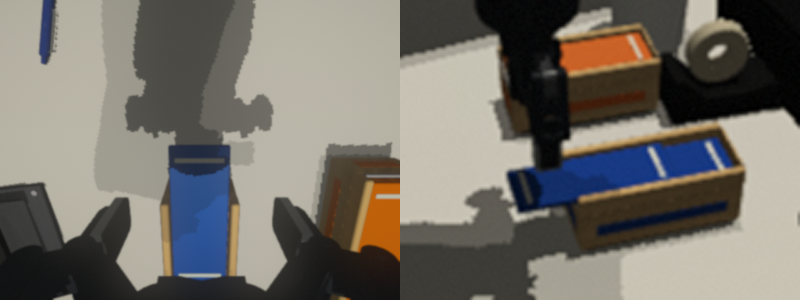

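The picture confirms it: the plaque sticks out about 50 mm and straight, centred between the open fingers, with its free end at wrist (199,147). I'll descend around the end and close.

Emit:
apply_moves(turn=[[0,0,0],[0,0,0],[0,0,0],[0,0,0],[0,0,0],[0,0,0]], slide=[[0,0,0.03],[0,0,0.03],[0,0,0.03],[0,0,0.03],[0,0,0.03],[0,0,0.03]], claw=[1,1,1,1,1,1])

```text
clock: 12.93
tool_pos: [0.4954, -0.1199, 0.0265]
tcp_rot: [-0.233, -3.132, -0.0]
contact_force: [-0.2, 1.1, -0.1]
opening: 1.001
gripper_force: 0.0
```

Emit:
apply_moves(turn=[[0,0,0],[0,0,0],[0,0,0],[0,0,0],[0,0,0]], slide=[[0,0,0.03],[0,0,0.03],[0,0,0.03],[0,0,0],[0,0,0]], claw=[1,1,1,1,1])

```text
clock: 13.35
tool_pos: [0.4954, -0.1199, 0.0046]
tcp_rot: [-0.233, -3.132, -0.001]
contact_force: [1.2, -0.1, 0.9]
opening: 0.996
gripper_force: 0.0
```

Emit:
apply_moves(turn=[[0,0,0],[0,0,0],[0,0,0],[0,0,0],[0,0,0],[0,0,0],[0,0,0],[0,0,0]], slide=[[0,0,0],[0,0,0],[0,0,0],[0,0,0],[0,0,0],[0,0,0],[0,0,0],[0,0,0]], claw=[-1,-1,-1,-1,-1,-1,-1,-1], force=40)

```text
clock: 14.02
tool_pos: [0.4962, -0.1203, 0.0055]
tcp_rot: [0.233, 3.132, -0.0]
contact_force: [0.8, 0.4, 4.7]
opening: 0.575
gripper_force: 40.9
```

```bash
python3 - <<'E'
from h import *
w=grab_frame("wrist");s=grab_frame("side")[120:240,170:330]
cv2.imwrite('pics/v3.png',np.hstack([cv2.resize(w,(400,300)),cv2.resize(s,(400,300),interpolation=2)]))
E
```

```text
(no output)
```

View pics/v3.png

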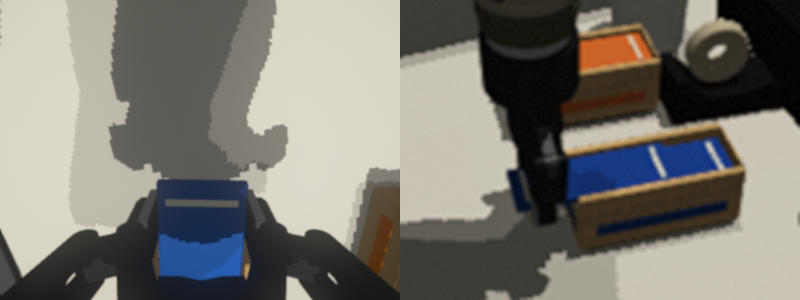

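The plaque end is pinched (opening 0.575, 41 N), with the free end line at wrist (202,203). I'll lift it straight out, and re-measure the stand in the first pictures with world-plane rectangles.

Emit:
apply_moves(turn=[[0,0,0],[0,0,0],[0,0,0],[0,0,0],[0,0,0],[0,0,0],[0,0,0],[0,0,0],[0,0,0]], slide=[[0,0,-0.008],[0,0,-0.016],[0,0,-0.03],[0,0,-0.04],[0,0,-0.04],[0,0,-0.04],[0,0,-0.04],[0,0,-0.04],[0,0,0]], claw=[-1,-1,-1,-1,-1,-1,-1,-1,-1])

```text
clock: 14.87
tool_pos: [0.4975, -0.1207, 0.0714]
tcp_rot: [0.233, 3.129, -0.002]
contact_force: [0.2, 0.7, -0.6]
opening: 0.571
gripper_force: 41.3
```

```bash
python3 - <<'E'
from m3 import *
for n,box in(("scene",(275,135,335,190)),("side",(260,235,345,305))):
    c=get_calibration(n); i=cv2.imread(f"pics/{n}0.png"); x0,y0,x1,y1=box
    g=cv2.resize(cv2.cvtColor(i,6)[y0:y1,x0:x1],None,fx=4,fy=4,interpolation=cv2.INTER_CUBIC)
    for th in(26,32,38,44):
        m=cv2.morphologyEx((g<th).astype(np.uint8),cv2.MORPH_OPEN,np.ones((9,9))); K=cv2.findContours(m,0,1)[0]
        if not K: continue
        k=max(K,key=cv2.contourArea)/4+np.array([x0-.375,y0-.375]); print(n,th,rect(k,c,.055))
    print(g[::16,::16] if 0 else "")
i=grab_frame("side"); cv2.imwrite("pics/side_l.png",i)
w=grab_frame("wrist")
cv2.imwrite('pics/v4.png',np.hstack([cv2.resize(w,(400,300)),cv2.resize(i[90:300,150:430],(400,300),interpolation=2)]))
E
```

```text
scene 32 (array([ 557.2, -327.8]), array([33.2, 83.2]), -1.52)
scene 38 (array([ 557. , -327.6]), array([33.9, 83.7]), -1.22)
scene 44 (array([ 556.8, -327.4]), array([35., 85.]), -1.13)

side 26 (array([ 557.6, -337.8]), array([30.9, 83.9]), -1.64)
side 32 (array([ 557.3, -338. ]), array([31.9, 84.7]), -1.52)
side 38 (array([ 557. , -338.3]), array([32.9, 85.7]), -1.68)
side 44 (array([ 543.6, -351.5]), array([ 60.4, 112.3]), -1.69)
```

View pics/v4.png

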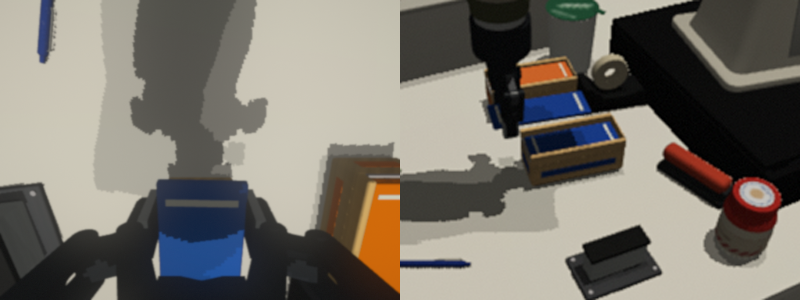

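The plaque is out and held level, and the under plaque stays in the dispenser. The stand, combining the views, is at (0.557,-0.334), yaw -1.5°. I'll carry the plaque over it and turn it into line.

Emit:
apply_moves(turn=[[0,0,0],[0,0,0],[0,0,0],[0,0,0],[0,0,0],[0,0,0],[0,0,0],[0,0,0],[0,0,0],[0,0,0],[0,0,-0.29],[0,0,-0.29],[0,0,-0.29],[0,0,-0.29],[0,0,0],[0,0,0]], slide=[[-0.01,-0.04,0],[-0.02,-0.08,0],[-0.02,-0.105,0],[-0.022,-0.105,0],[-0.022,-0.105,0],[-0.022,-0.105,0],[-0.022,-0.105,0],[-0.02,-0.105,0],[-0.012,-0.05,0],[-0.008,-0.03,0],[0,0,0],[0,0,0],[0,0,0],[0,0,0],[0,0,0],[0,0,0]], claw=[-1,-1,-1,-1,-1,-1,-1,-1,-1,-1,-1,-1,-1,-1,-1,-1])

```text
clock: 16.3
tool_pos: [0.5088, -0.331, 0.0682]
tcp_rot: [-0.043, -3.141, -0.001]
contact_force: [0.5, 0.5, -0.2]
opening: 0.577
gripper_force: 41.3
```

```bash
cat > m5.py <<'E'
from m3 import *
import sys
z=float(sys.argv[1]); s=sense(); print(s["clock"],s["tool_pos"].round(4),s["contact_force"].round(1),s["opening"],R.from_rotvec(s["tcp_rot"]).as_matrix()[:2,0].round(3))
for n in("side","scene"):
    i=grab_frame(n); cv2.imwrite(f"pics/{n}_{sys.argv[2]}.png",i); c=get_calibration(n)
    h=cv2.cvtColor(i,cv2.COLOR_BGR2HSV); m=cv2.inRange(h,(105,140,25),(125,255,255)); m=cv2.morphologyEx(m,cv2.MORPH_CLOSE,np.ones((7,7)))
    for k in cv2.findContours(m,0,1)[0]:
        if cv2.contourArea(k)>80 and ray(c,k.mean((0,1)),z)[1]<-.24: print(n,"blue",rect(k,c,z))
    w=cv2.inRange(h,(0,0,110),(180,90,255)); b=np.zeros(w.shape,np.uint8); cv2.drawContours(b,[cv2.convexHull(k) for k in cv2.findContours(m,0,1)[0] if cv2.contourArea(k)>80 and ray(c,k.mean((0,1)),z)[1]<-.24],-1,255,-1)
    for k in cv2.findContours(w&b,0,1)[0]:
        if 6<cv2.contourArea(k)<200: print(n,"line",rect(k,c,z))
a,b=[cv2.imread(f"pics/{n}_{sys.argv[2]}.png") for n in("side","scene")]
cv2.imwrite(f"pics/v_{sys.argv[2]}.png",np.hstack([cv2.resize(a[180:310,225:398],(400,300),interpolation=2),cv2.resize(b[80:210,230:403],(400,300),interpolation=2)]))
E
python3 m5.py .128 h1
```

```text
16.3 [ 0.5088 -0.331   0.0682] [ 0.5  0.5 -0.2] 0.5769717400019184 [-1.     0.027]
side blue (array([ 318.2, -317.6]), array([  3.7, 101.9]), -24.32)
side blue (array([ 510.8, -335. ]), array([50. , 51.9]), -4.19)
side blue (array([ 581.4, -339.5]), array([48.6, 77.5]), -3.42)
side line (array([ 610.9, -339. ]), array([38.1,  5.6]), 86.93)
scene blue (array([ 495.6, -330.2]), array([34.1, 66.5]), -53.6)
scene blue (array([ 570.3, -325.2]), array([ 51.4, 101.8]), -2.73)
scene line (array([ 610.4, -330.4]), array([39.5,  5.7]), 87.98)
```

View pics/v_h1.png

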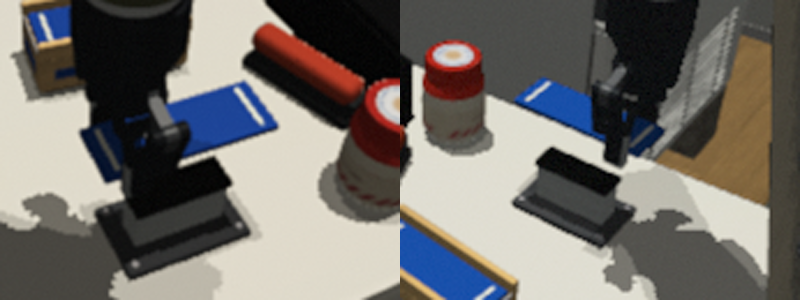

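The hover picture shows the plaque nearly in line above the stand. Its rear line is at world (0.611,-0.339) by the side camera and (0.610,-0.330) by the scene camera. It needs about +2.5 mm in x and 1.2° more turn. I'll correct that and go down to about 15 mm above the stand.

Emit:
apply_moves(turn=[[0,0,-0.2],[0,0,0],[0,0,0],[0,0,0],[0,0,0],[0,0,0],[0,0,0],[0,0,0],[0,0,0]], slide=[[-0.01,-0.004,0],[0,0,0.02],[0,0,0.04],[0,0,0.04],[0,0,0.04],[0,0,0.03],[0,0,0.02],[0,0,0],[0,0,0]], claw=[-1,-1,-1,-1,-1,-1,-1,-1,-1])

```text
clock: 17.15
tool_pos: [0.5113, -0.3327, 0.0206]
tcp_rot: [-0.01, -3.141, -0.001]
contact_force: [-0.3, -0.5, 0.4]
opening: 0.577
gripper_force: 41.3
```

```bash
python3 m5.py .077 h2
```

```text
17.15 [ 0.5113 -0.3327  0.0206] [-0.3 -0.5  0.4] 0.5765923945819466 [-1.     0.006]
side blue (array([ 320.7, -278.7]), array([  4. , 112.2]), -24.32)
side blue (array([ 506.8, -335. ]), array([52.7, 41.7]), 87.11)
side blue (array([ 587.3, -338.5]), array([50.7, 74.8]), -1.66)
side line (array([ 615.5, -337. ]), array([40.3,  5.6]), 88.12)
scene blue (array([ 500. , -336.8]), array([34. , 63.1]), -52.92)
scene blue (array([ 574.6, -328.3]), array([ 55. , 103.2]), -3.28)
scene line (array([ 616.4, -333.7]), array([ 5.8, 38.3]), -87.74)
```

Centred to within about 1 mm by relative measurement in both cameras, and in line. I'll lower until contact.

Emit:
apply_moves(turn=[[0,0,0],[0,0,0],[0,0,0],[0,0,0],[0,0,0],[0,0,0]], slide=[[0,0,0.012],[0,0,0.012],[0,0,0.012],[0,0,0.008],[0,0,0],[0,0,0]], claw=[-1,-1,-1,-1,-1,-1])

```text
clock: 17.75
tool_pos: [0.5113, -0.3328, 0.0099]
tcp_rot: [-0.01, -3.141, -0.001]
contact_force: [0.3, 0.2, -0.4]
opening: 0.573
gripper_force: 41.3
```

Emit:
apply_moves(turn=[[0,0,0],[0,0,0],[0,0,0]], slide=[[0,0,0.006],[0,0,0],[0,0,0]], claw=[-1,-1,-1])

```text
clock: 18.0
tool_pos: [0.5115, -0.3329, 0.0086]
tcp_rot: [0.01, 3.142, 0.0]
contact_force: [0.3, -0.1, 0.1]
opening: 0.573
gripper_force: 41.3
```

Emit:
apply_moves(turn=[[0,0,0],[0,0,0],[0,0,0]], slide=[[0,0,0.006],[0,0,0],[0,0,0]], claw=[-1,-1,-1])

```text
clock: 18.25
tool_pos: [0.5115, -0.3329, 0.007]
tcp_rot: [-0.01, -3.142, -0.0]
contact_force: [-0.2, -0.5, -0.9]
opening: 0.572
gripper_force: 41.3
```

Emit:
apply_moves(turn=[[0,0,0],[0,0,0],[0,0,0]], slide=[[0,0,0.004],[0,0,0],[0,0,0]], claw=[-1,-1,-1])

```text
clock: 18.5
tool_pos: [0.5115, -0.3329, 0.0061]
tcp_rot: [-0.01, -3.142, -0.0]
contact_force: [0.3, -0.2, -0.3]
opening: 0.573
gripper_force: 41.3
```

Emit:
apply_moves(turn=[[0,0,0],[0,0,0],[0,0,0]], slide=[[0,0,0.004],[0,0,0],[0,0,0]], claw=[-1,-1,-1])

```text
clock: 18.75
tool_pos: [0.5116, -0.333, 0.0051]
tcp_rot: [0.01, 3.141, 0.0]
contact_force: [0.3, 0.8, 0.0]
opening: 0.569
gripper_force: 41.3
```

Emit:
apply_moves(turn=[[0,0,0],[0,0,0],[0,0,0]], slide=[[0,0,0.004],[0,0,0],[0,0,0]], claw=[-1,-1,-1])

```text
clock: 19.0
tool_pos: [0.5116, -0.3331, 0.0049]
tcp_rot: [0.01, 3.141, -0.001]
contact_force: [-1.1, 1.4, 5.9]
opening: 0.575
gripper_force: 41.8
```

Contact at 5.9 N, at the expected height. I'll check the pose numerically before letting go.

```bash
python3 m5.py .061 h3
```

```text
19.0 [ 0.5116 -0.3331  0.0049] [-1.1  1.4  5.9] 0.5751064832019644 [-1.     0.006]
side blue (array([ 323. , -267.2]), array([  4.2, 118.7]), -24.32)
side blue (array([ 507.1, -335. ]), array([51.9, 38.8]), 89.13)
side blue (array([ 588.2, -337.5]), array([49.9, 74.8]), -1.6)
side line (array([ 616.4, -335.9]), array([40.6,  5.6]), 88.25)
scene blue (array([ 499.4, -335.4]), array([34.4, 62.9]), -52.68)
scene blue (array([ 575.7, -329.9]), array([ 51. , 101.4]), -2.11)
scene line (array([ 616.8, -335.8]), array([ 5.9, 38.5]), -88.09)
```

The centre is at about (0.558,-0.333) against the stand's (0.557,-0.333), with yaw agreeing within about 1°. Let go.

Emit:
apply_moves(turn=[[0,0,0],[0,0,0],[0,0,0],[0,0,0],[0,0,0],[0,0,0],[0,0,0],[0,0,0]], slide=[[0,0,0],[0,0,0],[0,0,0],[0,0,0],[0,0,0],[0,0,0],[0,0,0],[0,0,0]], claw=[0.25,0.35,0.45,0.6,0.8,1,1,1])

```text
clock: 19.77
tool_pos: [0.5115, -0.333, 0.0041]
tcp_rot: [0.01, 3.142, 0.0]
contact_force: [-0.5, 0.6, -0.1]
opening: 0.998
gripper_force: 0.0
```

Emit:
apply_moves(turn=[[0,0,0],[0,0,0],[0,0,0],[0,0,0],[0,0,0],[0,0,0],[0,0,0],[0,0,0],[0,0,0],[0,0,0],[0,0,0]], slide=[[0,0,-0.02],[0,0,-0.04],[0,0,-0.06],[0,0,-0.08],[0,0,-0.1],[0,0,-0.1],[0,0.12,-0.08],[0,0.14,-0.04],[0,0.14,0],[0,0.14,0],[0,0,0]], claw=[1,1,1,1,1,1,1,1,1,1,1])

```text
clock: 20.68
tool_pos: [0.5118, -0.1925, 0.1358]
tcp_rot: [0.002, 3.141, 0.003]
contact_force: [-0.3, -0.6, 0.7]
opening: 0.997
gripper_force: 0.0
```

```bash
python3 m5.py .061 h4
```

```text
20.6833 [ 0.5118 -0.1925  0.1358] [-0.3 -0.6  0.7] 0.9970903056621345 [-1.     0.001]
side blue (array([ 322.6, -268.2]), array([  6.2, 118.9]), -24.31)
side blue (array([ 556.5, -337.5]), array([ 50.8, 138.4]), -1.92)
side line (array([ 500.3, -332.9]), array([41.2,  5.5]), 88.58)
side line (array([ 616.4, -336.2]), array([41.3,  5.6]), 88.25)
scene blue (array([ 556.5, -329.6]), array([ 51.8, 136.9]), -2.21)
scene line (array([ 500.3, -331.5]), array([39.5,  3.6]), 87.98)
```

Released. The plaque lies flat at (0.5565,-0.3375) in the side view, against the stand's (0.557,-0.338), and at (0.5565,-0.3296) in the scene view, against (0.557,-0.328). Yaw is within 1°.

```bash
python3 -c "
from cell import sign_off; print(sign_off())"
```

```text
the job is handed in; nothing more can be done
None
```

The top blue plaque lies flat on the collection stand, centred to about 2 mm and in line to about 1° by the last camera check; the plaque below stayed in its dispenser, and I handed the job in at about 21 s.

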